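# Open the child-proof thinner tin beside the mixing cup

### The job

Get ready to pour thinner: first stand the white mixing cup upright on the table midway between the blue thinner tin and the paint jar, in line with both, and let go of it. Then press the tin's red safety cap down against its spring, keep it down while twisting it anticlockwise (seen from above) until it comes free, and lift it straight up. Finish while still holding the cap level and still in the gripper, about 5 cm clear above the tin's mouth, with the cup where you put it and the other things on the bench left undisturbed.

Things in the scene. Friction and masses are not known exactly. Their poses are not given: they have to be found in the camera images.
- cap_center (a point): centre (half-way up) of the red ribbed safety cap on the tin's neck: 53 mm across, 32 mm tall, 30 g; 4.5 mm below the mouth point when locked. To open, press it down 5 to 7 mm (spring 4 N at first, 1 N more per mm; firm stop at 7.5 mm), keep it down and turn it anticlockwise from above by 71 degrees (57 to 85 works, then a stop), then lift; it is off after 21 mm of lift.
- tin_mouth (a point): centre of the round mouth of the tin's neck, 154.5 mm above the table, hidden under the cap; z up, x and y as the tin's. The neck is 43 mm across under the cap; 24 mm are free between the locked cap's lower edge and the tin's flat top.
- cup_center (a point): centre (half-way up, 30 mm above its foot) of the white plastic mixing cup with a green band, open at the top, 60 mm tall, 56 mm across the rim and 53 mm at the foot, wall 3 mm, 60 g; grip it round the outside in its upper half, so that the rim stays clear of the gripper inside.
- cup: the same mixing cup; origin at the centre of its underside, z up
- cap: the same red cap; origin at the centre of its lower rim, z up, 16 mm below its centre; a white stripe on its top points along its x axis, which lies along the tin's x when locked (within a few degrees). Unpressed it will not turn more than a few degrees.
- tin: blue thinner tin with a white band, fixed; 62 mm (its x) by 92 mm (its y), 110 mm tall without its neck; origin under the neck's axis at table height. Wooden cleats 22 mm high hold it; they reach 67 mm from the axis along y and 55 mm along x. Its -y side faces the paint jar.
- paint_jar: amber glass paint jar with a green label and brass lid, 72 mm across, 85 mm tall; origin at the centre of its underside. It stands about 280 mm from the tin; it has the same yaw as the tin. Leave it.
- glue_pot: grey glue pot with yellow label and black lid, 52 mm across, 65 mm tall, origin under its centre; it stands near the cup's first place. Leave it.
- spray_can: red spray can, 60 mm across, 170 mm tall, origin under its centre. Leave it.
- tape_roll: yellow tape roll lying flat, 90 mm across, 25 mm high, origin under its centre. Leave it.
- screwdriver: screwdriver lying along its x axis. Leave it.
- sanding_block: cork sanding block 110 x 65 x 30 mm, origin under its centre. Leave it.

How it is judged:
By the outcome, as a careful person would: the job done as asked, in the order asked, and still so for the second after the job is handed in, while the arm keeps its last pose, push and grip.
It also fails if it takes over 59 s, if anything falls off the work surface, if the arm or the gripper's body presses on something with over 40 N, if the wrist force passes 120 N, or if a joint passes its speed limit or range.

### The arm

A 6-joint arm with a two-finger parallel gripper is mounted at the origin on the work surface. World frame = base frame: x ahead of the robot, y to its left, z up, the work surface at z = 0. Lengths are in m, angles in rad, forces in N, time in s.
With the tool pointing down it reaches from about 0.225 to 0.875 m from the base axis. Payload 3.4 kg.
Tool frame: the origin (TCP) lies between the finger pads; the fingertips stand 11 mm ahead of it and the grasp point (between the pads) lies 8 mm behind it; z points along the fingers, y is the line along which they close (so a half turn about z gives the same grasp; the last joint's range is limited). The gripper opens to 85 mm and grips with 20 to 120 N. Pads are 22 mm wide; open, the fingers measure 114 mm over their backs; the gripper's body (76 mm by 85 mm) begins 54 mm behind the grasp point. The pads swing forward as they close: fully open they stand 13 mm farther back than shut.
Start: joints at [-1.375, 0.276, 1.505, -0, 1.361, -0.121], TCP at [0.179, -0.546, 0.242] pointing down, gripper open.
Joint ranges: [-2.89, 2.89], [-0.75, 2.08], [0.22, 2.7], [-1.18, 4.32], [0.11, 2.71], [-2.7, 2.7]. Speed limits (rad/s): [2.57, 2.57, 3.14, 3.14, 3.14, 3.14].

### API

Orientations are given as a unit quaternion [w, x, y, z].
In Python, from rig import manip, imaging gives the robot as it stands. The module is installed in compiled form; this text tells all that it offers.
- The arm moves only by the tool jog_arm, never from a script. Its argument "deltas" is one flat list of numbers, 7 for each row, row after row: the turn, a rotation vector about the world's x, y, z in degrees, then the shift along the world's x, y, z in mm, then the opening, from 0 (shut) to 1 (fully open). In form: [ax, ay, az, tx, ty, tz, gripper, ax, ay, az, tx, ty, tz, gripper, ...]. A call has 1 to 20 rows; each row is the pose to reach, as a shift and turn from the pose commanded when the call began; what a row does not reach only later rows make up. A row lasts 1/10 s, in which the tool goes at most 50 mm and 8.59 degrees, less where a joint would pass 70% of its speed; a pose out of reach is approached as far as the arm can. A call with a gripper value outside its range is refused whole. The fingers move at their own pace and stop on an object; "grip_force" is the grip in N (left out, the last holds). Time passes only in rows, so rows that repeat a pose let the fingers close. It gives the time, the measured TCP pose, the force, the opening and the grip force at its end, in the units of the state.
- manip.get_state(): the state, without advancing time (a new reading comes with each control period).
- imaging.get_image(name): name is "side" or "top" or "wrist"; returns the picture (480x640x3 uint8, blue, green, red); there is no depth.
- imaging.calibration(name): a dict with "mtx" (3x3 intrinsics, pixels), "dist" ([k1, k2, p1, p2, k3] as OpenCV has them; the pictures are not rectified), "cam_to_world" (4x4, takes a point from camera to world coordinates). Camera axes: x right, y down, z forward; pixel columns grow to the right and rows downward; lengths in m; the calibration is good to about 2 mm. A picture is of the moment at which its call begins: read the wrist's pose just before it. calibration takes no time and is no camera call; for the wrist camera it gives the pose at the moment of the call.
- manip.sign_off(): hands the job in; it is judged then, once.
The state is a dict: "clock": time; "qpos": joint angles; "qd": joint speeds; "effort": joint torques, N m; "position": TCP position; "ee_rot": TCP orientation; "contact_force": force on the tool from outside, world axes, zero at the start; "moment": the same for the moment, N m; "width": finger opening in m; "gripper_force": force on a finger pad.
Only numpy, scipy, OpenCV 4.12 (cv2) and the standard library are available. Lean on these libraries where they do the work, as an engineer would, in place of code of your own. Each camera call takes 0.05 s, during which the arm holds its last target. There are 200 camera calls.

## Working session

There is one attempt and no reset: what is moved stays moved. The work goes in short steps, Python scripts to look and compute and a tool call to move; the robot and the scene stay as the last step left them, time stands still between calls to the robot, and variables do not carry over. Pictures are saved under pics/ and viewed, at most 10 in all, crops included, and the job is handed in when it is done.

Besides the shell and the picture viewer there is one more tool, called after ">>>" as a command line: name --argument value ..., lists and objects as JSON in quotes. jog_arm: Moves the arm, as the interface text tells. Its arguments: {"type":"object","properties":{"deltas":{"type":"array"},"grip_force":{"type":"number"}},"required":["deltas"]}

```bash
mkdir -p pics; cat > h.py <<'E'
import numpy as np, cv2
from rig import manip, imaging
def ray(name,uv,cal=None):
    c=cal or imaging.calibration(name)
    p=cv2.undistortPoints(np.array(uv,float).reshape(-1,1,2),np.array(c["mtx"]),np.array(c["dist"])).reshape(-1,2)
    T=np.array(c["cam_to_world"]); d=np.c_[p,np.ones(len(p))]@T[:3,:3].T
    return T[:3,3],d
def onplane(name,uv,z,cal=None):
    o,d=ray(name,uv,cal); return o+d*((z-o[2])/d[:,2])[:,None]
def proj(name,P,cal=None):
    c=cal or imaging.calibration(name); T=np.linalg.inv(np.array(c["cam_to_world"]))
    return cv2.projectPoints(np.array(P,float).reshape(-1,1,3),cv2.Rodrigues(T[:3,:3])[0],T[:3,3],np.array(c["mtx"]),np.array(c["dist"]))[0].reshape(-1,2)
E
python3 - <<'E'
from h import *
for n in("side","top"):
    cv2.imwrite(f"pics/{n}0.png",imaging.get_image(n)); print(n,np.round(imaging.calibration(n)["cam_to_world"],3).tolist())
s=manip.get_state(); print(s)
E
```

```text
side [[-0.993, -0.091, 0.073, 0.516], [-0.116, 0.685, -0.72, 0.822], [0.016, -0.723, -0.69, 0.857], [0.0, 0.0, 0.0, 1.0]]
top [[-0.01, -0.996, 0.088, 0.538], [-1.0, 0.011, 0.009, 0.049], [-0.01, -0.088, -0.996, 1.054], [0.0, 0.0, 0.0, 1.0]]
{'clock': 0.1, 'qpos': array([-1.37495334e+00,  2.76498307e-01,  1.50598938e+00,  9.78849955e-06,
        1.36072836e+00, -1.21006497e-01]), 'qd': array([-0.00050213, -0.00065574, -0.0023946 ,  0.00165612,  0.0002964 ,
       -0.00099297]), 'effort': array([ 1.07585896e-03, -4.17698300e+01, -2.46404600e+01, -2.60207808e-04,
        5.81923669e-03,  1.36100965e-06]), 'position': array([ 0.17906033, -0.54592796,  0.24155212]), 'ee_rot': array([-8.11308020e-04,  9.87476862e-01,  1.57761809e-01, -2.55827182e-05]), 'contact_force': array([ 0.29315973, -0.47177511,  0.23402693]), 'moment': array([-0.02305986, -0.04496672, -0.06015544]), 'gripper_force': 0.0, 'width': 0.08542591893864203}
```

View pics/top0.png

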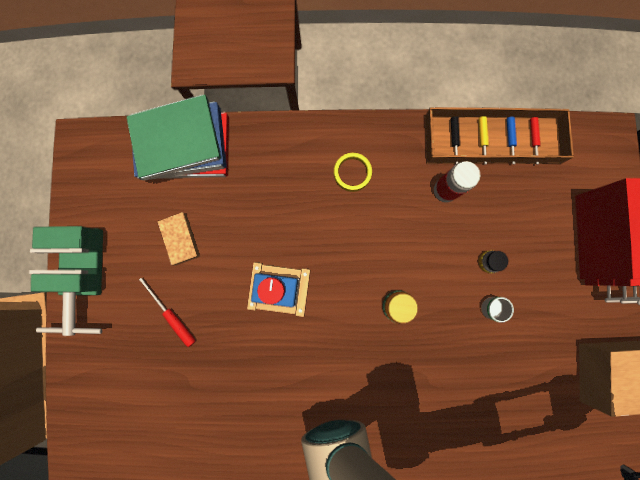

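View pics/side0.png

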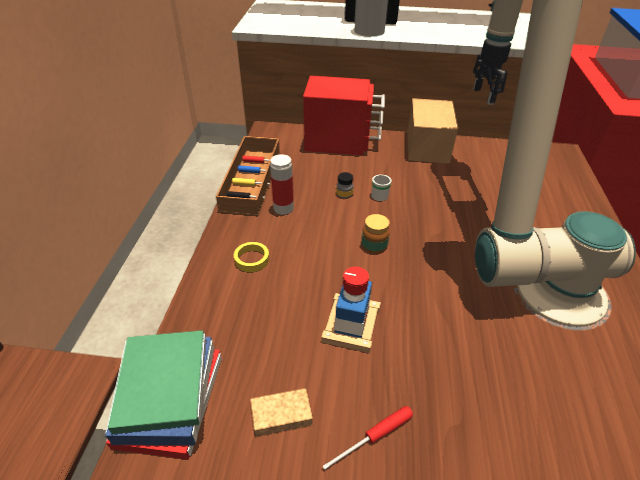

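Top view: red cap at (271,291) with its stripe pointing up (+x), jar lid (402,307), cup (500,309), glue pot (495,261), spray can (463,177). The side view shows the cap at (355,281), jar (376,228) and cup (381,187), all upright.

```bash
cat > m.py <<'E'
from h import *
im=imaging.get_image("top"); hsv=cv2.cvtColor(im,cv2.COLOR_BGR2HSV)
def blob(mask,c,r):
    m=np.zeros(mask.shape,np.uint8); cv2.circle(m,c,r,255,-1); m&=mask
    m=cv2.morphologyEx(m,cv2.MORPH_CLOSE,np.ones((5,5)))
    cs,_=cv2.findContours(m,cv2.RETR_EXTERNAL,cv2.CHAIN_APPROX_NONE); k=cv2.convexHull(max(cs,key=cv2.contourArea))
    return k,cv2.fitEllipse(k)
red=cv2.inRange(hsv,(0,150,90),(6,255,255))|cv2.inRange(hsv,(172,150,90),(180,255,255))
yel=cv2.inRange(hsv,(18,100,90),(32,255,255))
gray=cv2.inRange(hsv,(0,0,60),(180,70,255)); dark=cv2.inRange(hsv,(0,0,0),(180,255,45))
out={}
for n,m,c,r,z in(("cap",red,(271,291),20,.166),("jar",yel,(402,307),22,.085),("cup",gray,(500,309),20,.06),("glue",dark,(495,261),16,.065)):
    k,e=blob(m,c,r); w=onplane("top",[e[0]],z)[0]; K=onplane("top",k.reshape(-1,2),z); (cx,cy),rad=cv2.minEnclosingCircle((K[:,:2]*1000).astype(np.float32))
    out[n]=w; print(n,np.round(e[0],1),np.round(e[1],1),np.round(w*1000,1),"circle",round(cx,1),round(cy,1),"d",round(2*rad,1))
wood=cv2.inRange(hsv,(14,60,150),(24,180,255)); k,_=blob(wood,(279,290),45)
b=cv2.minAreaRect((onplane("top",k.reshape(-1,2),.022)[:,:2]*1000).astype(np.float32)); print("cleats",b)
st=gray.copy(); mm=np.zeros_like(st); cv2.circle(mm,(271,289),12,255,-1); ys,xs=np.nonzero((cv2.inRange(hsv,(0,0,120),(180,140,255)))&mm)
print("stripe",xs.mean(),ys.mean(),len(xs))
a,j=out["cap"],out["jar"]; d=a-j; print("dist",np.linalg.norm(d[:2]),"tin y-axis dir deg",np.degrees(np.arctan2(d[1],d[0]))-90, "mid",(a+j)/2)
E
python3 m.py; python3 - <<'E'
import cv2
i=cv2.imread("pics/top0.png"); a=cv2.resize(i[240:340,230:330],(400,400),interpolation=2); b=cv2.resize(i[230:330,450:550],(400,400),interpolation=2)
cv2.imwrite("pics/crop0.png",cv2.hconcat([a,b]))
E
```

```text
cap [270.4 290.5] [25.9 26.6] [513.1 163.9 166. ] circle 512.9 164.0 d 53.3
jar [401.7 308.5] [28.9 31.5] [ 469.2 -109.2   85. ] circle 468.1 -108.5 d 69.9
cup [497.7 308.7] [25.6 32.3] [ 462.9 -329.9   60. ] circle 464.3 -329.7 d 73.6
glue [495.4 260.3] [19.7 24.1] [ 571.2 -326.5   65. ] circle 571.8 -325.8 d 56.7
cleats ((512.2255249023438, 164.56005859375), (132.37123107910156, 109.6085205078125), 82.11078643798828)
stripe 270.6060606060606 284.7878787878788 33
dist 0.276532639846391 tin y-axis dir deg -9.149174096964686 mid [0.49114766 0.02734637 0.1255    ]
```

View pics/crop0.png

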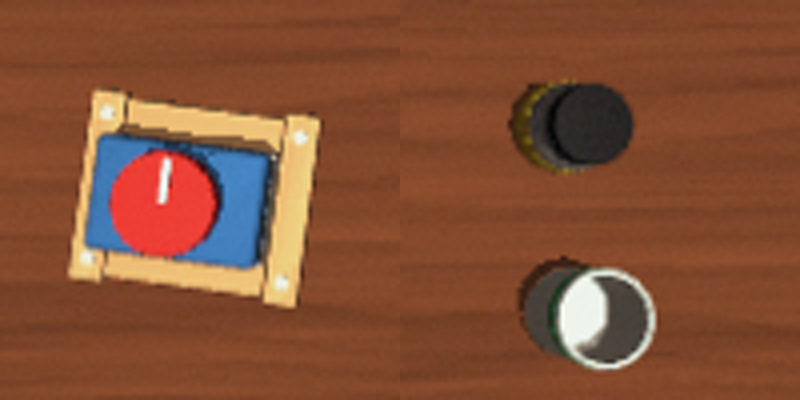

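The stripe lies along the tin's x. The tin's yaw is about −8.5° (cleats and jar line agree). The cup's mask took in its shadowed side, so I correct it by eye: rim centre is about (501.5,309.5).

```bash
python3 - <<'E'
from h import *
print(onplane("top",[(501.5,309.5)],.06))
s=manip.get_state(); T=np.array(imaging.calibration("wrist")["cam_to_world"]); print(np.round(T,3), T[:3,3]-s["position"])
print(imaging.calibration("wrist")["mtx"])
E
```

```text
[[ 0.46083555 -0.33865171  0.06      ]]
[[ 0.311 -0.916 -0.255  0.243]
 [-0.95  -0.301 -0.081 -0.526]
 [-0.003  0.267 -0.964  0.374]
 [ 0.     0.     0.     1.   ]] [0.06372761 0.0200934  0.13200699]
[[332.70033115   0.         318.69364042]
 [  0.         332.70033115 241.01072076]
 [  0.           0.           1.        ]]
```

>>> jog_arm --deltas '[0,0,0,30,20,0,1,0,0,0,65,48,0,1,0,0,0,100,73,0,1,0,0,0,135,99,0,1,0,0,0,170,125,0,1,0,0,0,205,150,0,1,0,0,0,240,176,0,1,0,0,0,267,196,0,1,0,0,0,282,207,0,1,0,0,0,282,207,0,1,0,0,0,282,207,0,1]'

```text
clock: 1.25
position: [0.4609, -0.3393, 0.242]
ee_rot: [-0.0, 0.987, 0.158, -0.001]
contact_force: [-0.2, -0.7, -0.4]
width: 0.0853
gripper_force: 0.0
```

```bash
python3 - <<'E'
from h import *
im=imaging.get_image("wrist"); cv2.imwrite("pics/w1.png",im); c=imaging.calibration("wrist")
g=cv2.cvtColor(im,cv2.COLOR_BGR2HSV)
m=cv2.inRange(g,(0,0,150),(180,60,255))
cs,_=cv2.findContours(m,cv2.RETR_EXTERNAL,cv2.CHAIN_APPROX_NONE)
for k in cs:
    if cv2.contourArea(k)>300:
        K=onplane("wrist",k.reshape(-1,2),.06,c)[:,:2]*1000; (x,y),r=cv2.minEnclosingCircle(K.astype(np.float32)); print(cv2.boundingRect(k),round(x,1),round(y,1),round(2*r,1))
        e=cv2.fitEllipse(cv2.convexHull(k)); print(e,onplane("wrist",[e[0]],.06,c))
print(manip.get_state()["position"],proj("wrist",[[.4608,-.3387,.06]],c))
E
```

```text
(550, 256, 90, 71) 474.8 -644.5 120.1
((599.1491088867188, 288.46112060546875), (47.17800521850586, 125.95671844482422), 115.57743835449219) [[ 0.48299773 -0.63712444  0.06      ]]
(287, 191, 58, 58) 459.8 -337.4 57.2
((316.13299560546875, 219.7673797607422), (57.52417755126953, 58.758460998535156), 134.63038635253906) [[ 0.46044672 -0.33724799  0.06      ]]
[ 0.46043535 -0.33972485  0.24202652] [[317.68077092 219.88642127]]
```

View pics/w1.png

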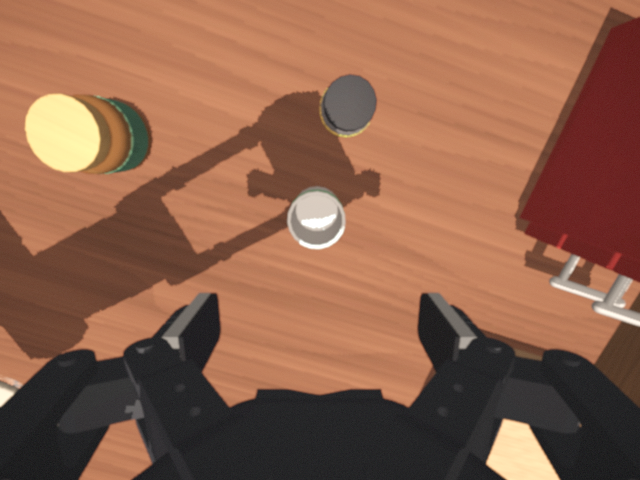

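Wrist view: cup rim at (316,220), matching the top view; glue pot at (349,105) is well clear of the fingers' line, jar lid at (63,132).

>>> jog_arm --deltas '[0,0,0,-0.5,1.5,-20,1,0,0,0,-0.5,1.5,-55,1,0,0,0,-0.5,1.5,-90,1,0,0,0,-0.5,1.5,-125,1,0,0,0,-0.5,1.5,-155,1,0,0,0,-0.5,1.5,-180,1,0,0,0,-0.5,1.5,-198,1,0,0,0,-0.5,1.5,-205,1,0,0,0,-0.5,1.5,-205,1,0,0,0,-0.5,1.5,-205,0.6,0,0,0,-0.5,1.5,-205,0.4,0,0,0,-0.5,1.5,-205,0.3,0,0,0,-0.5,1.5,-205,0.3,0,0,0,-0.5,1.5,-205,0.3,0,0,0,-0.5,1.5,-205,0.3,0,0,0,-0.5,1.5,-205,0.3]' --grip_force 30

```text
clock: 2.9
position: [0.4612, -0.3386, 0.0388]
ee_rot: [0.001, 0.987, 0.158, 0.001]
contact_force: [-0.2, 0.5, 5.7]
width: 0.0555
gripper_force: 31.5
```

>>> jog_arm --deltas '[0,0,0,0,0,15,0.3,0,0,0,0,0,45,0.3,0,0,0,0,0,80,0.3,0,0,0,0,0,115,0.3,0,0,0,1,10,140,0.3,0,0,0,3,40,150,0.3,0,0,0,6,75,150,0.3,0,0,0,10,115,150,0.3,0,0,0,13,155,150,0.3,0,0,0,16,195,150,0.3,0,0,0,20,235,150,0.3,0,0,0,23,275,150,0.3,0,0,0,27,315,150,0.3,0,0,0,29,345,150,0.3,0,0,0,30,360,150,0.3,0,0,0,30.5,364.5,150,0.3,0,0,0,30.5,364.5,150,0.3,0,0,0,30.5,364.5,150,0.3]'

```text
clock: 4.7
position: [0.4911, 0.0258, 0.1874]
ee_rot: [0.0, 0.988, 0.158, -0.0]
contact_force: [-0.5, -0.7, -1.6]
width: 0.0553
gripper_force: 32.2
```

```bash
cat > w.py <<'E'
from h import *
import sys
im=imaging.get_image("wrist"); c=imaging.calibration("wrist"); cv2.imwrite(sys.argv[1],im); g=cv2.cvtColor(im,cv2.COLOR_BGR2HSV)
red=cv2.inRange(g,(0,150,90),(6,255,255))|cv2.inRange(g,(174,150,90),(180,255,255))
yel=cv2.inRange(g,(17,80,150),(32,255,255)); wh=cv2.inRange(g,(0,0,150),(180,60,255))
for n,m,z in(("red",red,.166),("yel",yel,.085),("white",wh,.06)):
    cs,_=cv2.findContours(cv2.morphologyEx(m,cv2.MORPH_CLOSE,np.ones((9,9))),cv2.RETR_EXTERNAL,cv2.CHAIN_APPROX_NONE)
    for k in cs:
        if cv2.contourArea(k)>800:
            K=onplane("wrist",k.reshape(-1,2),z,c)[:,:2]*1000; (x,y),r=cv2.minEnclosingCircle(K.astype(np.float32)); e=cv2.fitEllipse(cv2.convexHull(k)); print(n,cv2.boundingRect(k),"circ",round(x,1),round(y,1),round(2*r,1),"ell",np.round(onplane("wrist",[e[0]],z,c)*1000,1))
s=manip.get_state(); print(s["position"],s["contact_force"],s["width"])
E
python3 w.py pics/w2.png
```

```text
red (0, 96, 133, 118) circ 512.3 155.9 68.0 ell [[515.6 160.4 166. ]]
yel (434, 283, 81, 61) circ 470.4 -110.0 63.5 ell [[ 474.9 -108.9   85. ]]
white (245, 263, 148, 132) circ 406.1 -1.8 132.0 ell [[410.3  -1.1  60. ]]
white (186, 139, 45, 95) circ 501.9 114.5 73.8 ell [[503.6 122.7  60. ]]
white (111, 116, 39, 78) circ 503.1 189.8 56.9 ell [[502.9 193.3  60. ]]
white (173, 92, 67, 45) circ 552.6 132.7 49.8 ell [[552.6 129.9  60. ]]
[0.49112188 0.02566717 0.18735523] [-0.66613213 -0.89149517 -0.48610727] 0.05539487109403877
```

View pics/w2.png

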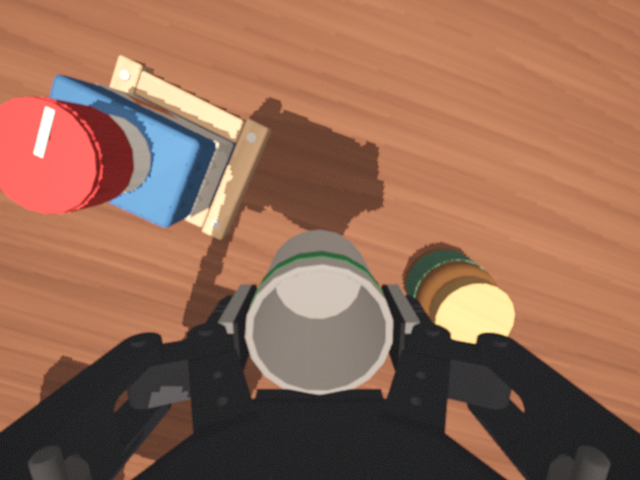

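Wrist view: the cup is held upright with its rim centred near (321,328); the jar lid at (475,313) is partly hidden by the finger and the red cap is at (60,155), both where expected.

```bash
python3 - <<'E'
from h import *
c=imaging.calibration("wrist")
print(onplane("wrist",[(321,328),(246,328),(396,328),(321,263),(321,393)],.2086,c))
print("jar lid check", proj("wrist",[[.4688,-.109,.085],[.4688+.033,-.109,.085],[.4688,-.109-.033,.085]],c), "cap", proj("wrist",[[.513,.164,.166]],c))
E
```

```text
[[ 0.49387086  0.02521238  0.2086    ]
 [ 0.48513495  0.05181386  0.2086    ]
 [ 0.50254492 -0.00140292  0.2086    ]
 [ 0.51822329  0.03322005  0.2086    ]
 [ 0.46633808  0.01615766  0.2086    ]]
jar lid check [[472.21719889 320.55435828]
 [490.75271554 283.48305297]
 [509.65753972 331.95612107]] cap [[ 42.47328639 157.03768836]]
```

>>> jog_arm --deltas '[0,0,0,-1.5,2,-20,0.3,0,0,0,-1.5,2,-50,0.3,0,0,0,-1.5,2,-85,0.3,0,0,0,-1.5,2,-115,0.3,0,0,0,-1.5,2,-135,0.3,0,0,0,-1.5,2,-143,0.3,0,0,0,-1.5,2,-146,0.3,0,0,0,-1.5,2,-148,0.3,0,0,0,-1.5,2,-148.5,0.3,0,0,0,-1.5,2,-148.5,0.3,0,0,0,-1.5,2,-148.5,0.3]'

```text
clock: 5.85
position: [0.4902, 0.0286, 0.0396]
ee_rot: [0.0, 0.987, 0.158, 0.001]
contact_force: [0.1, -0.2, -0.5]
width: 0.0554
gripper_force: 32.2
```

>>> jog_arm --deltas '[0,0,0,0,0,-0.7,0.3,0,0,0,0,0,-1.3,0.3,0,0,0,0,0,-1.3,0.3]'

```text
clock: 6.15
position: [0.4902, 0.0287, 0.0388]
ee_rot: [0.0, 0.987, 0.158, 0.001]
contact_force: [-2.0, 0.8, 8.8]
width: 0.0554
gripper_force: 32.7
```

Foot is on the table. Release slowly, then rise and look.

>>> jog_arm --deltas '[0,0,0,0,0,1,0.5,0,0,0,0,0,1,0.7,0,0,0,0,0,1,0.9,0,0,0,0,0,1,1,0,0,0,0,0,1,1,0,0,0,0,0,1,1,0,0,0,0,0,1,1,0,0,0,0,0,8,1,0,0,0,0,0,25,1,0,0,0,0,0,55,1,0,0,0,0,0,95,1,0,0,0,0,0,140,1,0,0,0,0,0,180,1,0,0,0,0,0,205,1,0,0,0,0,0,210,1,0,0,0,0,0,210,1]'

```text
clock: 7.75
position: [0.4898, 0.0286, 0.2484]
ee_rot: [0.0, 0.987, 0.158, 0.001]
contact_force: [-0.0, 0.5, -0.1]
width: 0.0853
gripper_force: 0.0
```

```bash
python3 w.py pics/w3.png
```

```text
red (80, 111, 102, 86) circ 513.4 159.7 63.5 ell [[514.1 160.4 166. ]]
yel (416, 246, 66, 67) circ 475.8 -109.2 71.8 ell [[ 471.8 -107.9   85. ]]
white (290, 191, 56, 57) circ 488.2 29.0 57.1 ell [[489.1  29.7  60. ]]
[0.48900411 0.0286028  0.24700533] [-0.41250884 -0.00104609 -0.23738947] 0.08535310006011362
```

View pics/w3.png

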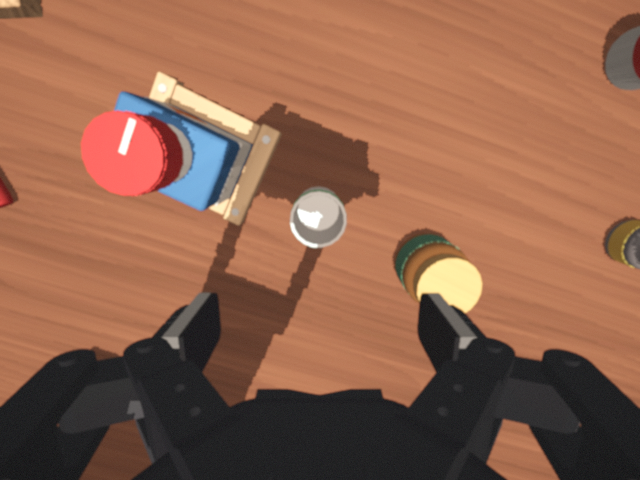

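Wrist view: cup stands upright with rim centre (318,218); jar lid centre about (449,286), cap top centre about (125,153).

```bash
python3 - <<'E'
from h import *
c=imaging.calibration("wrist")
j=onplane("wrist",[(449.5,286)],.085,c)[0];t=onplane("wrist",[(125,153)],.166,c)[0];u=onplane("wrist",[(318.3,219)],.06,c)[0]
print(j,t,u,(j+t)/2)
im=imaging.get_image("top"); cv2.imwrite("pics/top1.png",im)
a=cv2.imread("pics/top0.png"); print(proj("top",[[.489,.029,.06],[.468,-.109,.085],[.513,.164,.166]]))
cv2.imwrite("pics/crop1.png",cv2.resize(a[280:335,240:430],None,fx=4,fy=4,interpolation=2))
E
```

```text
[ 0.47153149 -0.10869658  0.085     ] [0.51286338 0.1632678  0.166     ] [0.48942168 0.02909314 0.06      ] [0.49219743 0.02728561 0.1255    ]
[[337.40078138 299.5335525 ]
 [401.67963109 309.0494192 ]
 [270.33848626 290.58067596]]
```

View pics/crop1.png

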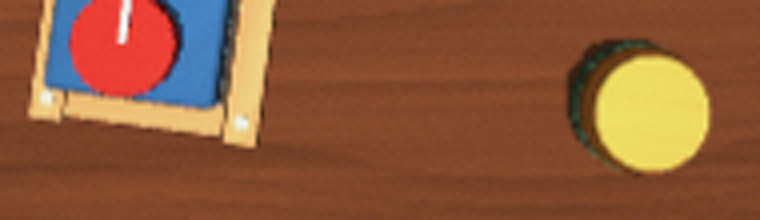

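The lid centre in the crop is at (652,113), i.e. top pixel (403,308). The cup is then within about 3 mm of the midpoint, which is good enough. Next, go above the cap.

>>> jog_arm --deltas '[0,0,0,4,25,0,1,0,0,0,11,65,0,1,0,0,0,18,105,0,1,0,0,0,22,130,0,1,0,0,0,23,135,0,1,0,0,0,23,135,0,1,0,0,0,23,135,0,1]'

```text
clock: 8.55
position: [0.512, 0.1625, 0.2465]
ee_rot: [0.001, 0.988, 0.158, -0.001]
contact_force: [0.3, -1.5, 0.5]
width: 0.0855
gripper_force: 0.0
```

```bash
python3 w.py pics/w4.png
```

```text
red (276, 206, 77, 81) circ 514.6 164.9 56.8 ell [[514.9 166.1 166. ]]
red (57, 174, 67, 90) circ 485.9 312.7 60.6 ell [[487.9 312.2 166. ]]
yel (529, 317, 63, 44) circ 470.0 -110.0 64.6 ell [[ 472.4 -108.9   85. ]]
yel (538, 0, 95, 53) circ 742.0 19.5 75.2 ell [[746.4  20.   85. ]]
yel (75, 0, 77, 77) circ 606.5 363.7 75.1 ell [[610.4 364.1  85. ]]
white (407, 252, 56, 50) circ 490.2 29.0 58.4 ell [[490.7  29.4  60. ]]
[0.51215508 0.16234566 0.24683061] [-0.39889072  0.91430869 -0.16234062] 0.08572071561261682
```

View pics/w4.png

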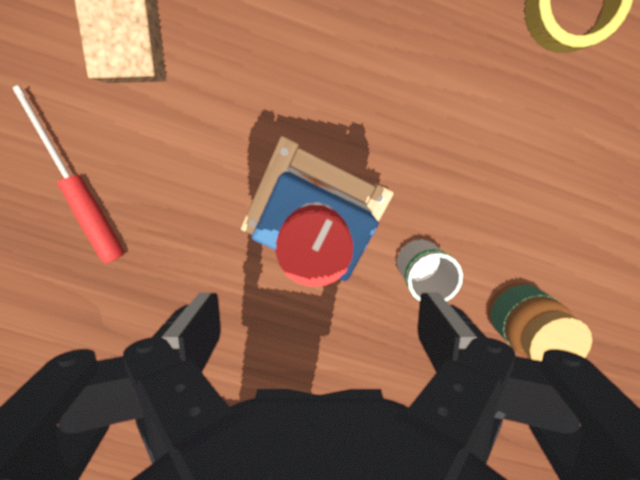

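Wrist view: cap top centred at about (315,246), stripe on it, between the open fingers; cup (434,277) stands upright. Descend and grip.

>>> jog_arm --deltas '[0,0,0,1,1.5,-15,1,0,0,0,1,1.5,-40,1,0,0,0,1,1.5,-65,1,0,0,0,1,1.5,-85,1,0,0,0,1,1.5,-98,1,0,0,0,1,1.5,-104,1,0,0,0,1,1.5,-104,1,0,0,0,1,1.5,-104,0.6,0,0,0,1,1.5,-104,0.4,0,0,0,1,1.5,-104,0.3,0,0,0,1,1.5,-104,0.3,0,0,0,1,1.5,-104,0.3,0,0,0,1,1.5,-104,0.3,0,0,0,1,1.5,-104,0.3]' --grip_force 60

```text
clock: 10.0
position: [0.5142, 0.1652, 0.144]
ee_rot: [0.0, 0.987, 0.158, 0.001]
contact_force: [-0.6, -0.6, 5.7]
width: 0.0509
gripper_force: 62.6
```

>>> jog_arm --deltas '[0,0,0,0,0,-1,0.3,0,0,0,0,0,-2,0.3,0,0,0,0,0,-3,0.3,0,0,0,0,0,-4,0.3,0,0,0,0,0,-4,0.3,0,0,0,0,0,-4,0.3]'

```text
clock: 10.6
position: [0.5142, 0.1652, 0.1403]
ee_rot: [0.0, 0.987, 0.158, 0.001]
contact_force: [-0.0, -0.2, 7.0]
width: 0.0509
gripper_force: 63.0
```

>>> jog_arm --deltas '[0,0,0,0,0,-1,0.3,0,0,0,0,0,-2,0.3,0,0,0,0,0,-2.6,0.3,0,0,0,0,0,-2.6,0.3,0,0,0,0,0,-2.6,0.3,0,0,0,0,0,-2.6,0.3]'

```text
clock: 11.2
position: [0.5142, 0.1652, 0.1381]
ee_rot: [0.0, 0.987, 0.158, 0.001]
contact_force: [-1.1, -0.3, 9.5]
width: 0.0505
gripper_force: 63.2
```

```bash
python3 - <<'E'
from h import *
s=[]
for i in range(4):
    imaging.get_image("side"); t=manip.get_state(); s.append([*t["contact_force"],t["position"][2]*1000])
print(np.round(s,2)); print(t["qpos"])
E
```

```text
[[-1.1600e+00 -3.6000e-01  1.0400e+01  1.3808e+02]
 [-8.7000e-01 -8.0000e-02  1.0000e+01  1.3810e+02]
 [-1.1000e+00 -9.6000e-01  1.0570e+01  1.3808e+02]
 [-9.3000e-01 -2.9000e-01  1.0690e+01  1.3808e+02]]
[ 1.82116029e-01  3.03262065e-01  1.74220613e+00 -1.38705136e-04
  1.09431655e+00  1.43605668e+00]
```

About 10.4 N, i.e. roughly 6.4 mm pressed. Twist now, holding the height.

>>> jog_arm --deltas '[0,0,2,0,0,0,0.3,0,0,6,0,0,0,0.3,0,0,10,0,0,0,0.3,0,0,15,0,0,0,0.3,0,0,20,0,0,0,0.3,0,0,25,0,0,0,0.3,0,0,30,0,0,0,0.3,0,0,35,0,0,0,0.3,0,0,40,0,0,0,0.3,0,0,45,0,0,0,0.3,0,0,50,0,0,0,0.3,0,0,55,0,0,0,0.3,0,0,60,0,0,0,0.3,0,0,64,0,0,0,0.3,0,0,68,0,0,0,0.3,0,0,71,0,0,0,0.3,0,0,72,0,0,0,0.3,0,0,72,0,0,0,0.3,0,0,72,0,0,0,0.3]'

```text
clock: 13.3
position: [0.5142, 0.1662, 0.1382]
ee_rot: [-0.0, 0.706, 0.708, 0.002]
contact_force: [-1.1, 2.7, 10.1]
width: 0.0507
gripper_force: 63.3
```

```bash
python3 - <<'E'
from h import *
c=imaging.calibration("side"); u,v=proj("side",[[.513,.164,.16]])[0].astype(int)
im=imaging.get_image("top"); s=manip.get_state(); print(s["contact_force"],s["moment"],s["position"])
im=imaging.get_image("side"); cv2.imwrite("pics/s2.png",cv2.resize(im[v-75:v+75,u-100:u+100],None,fx=4,fy=4,interpolation=2))
E
```

```text
[-1.51950857  2.43064092 10.0716953 ] [0.41637815 0.3248332  0.01528439] [0.5142116  0.16623557 0.13821788]
```

View pics/s2.png

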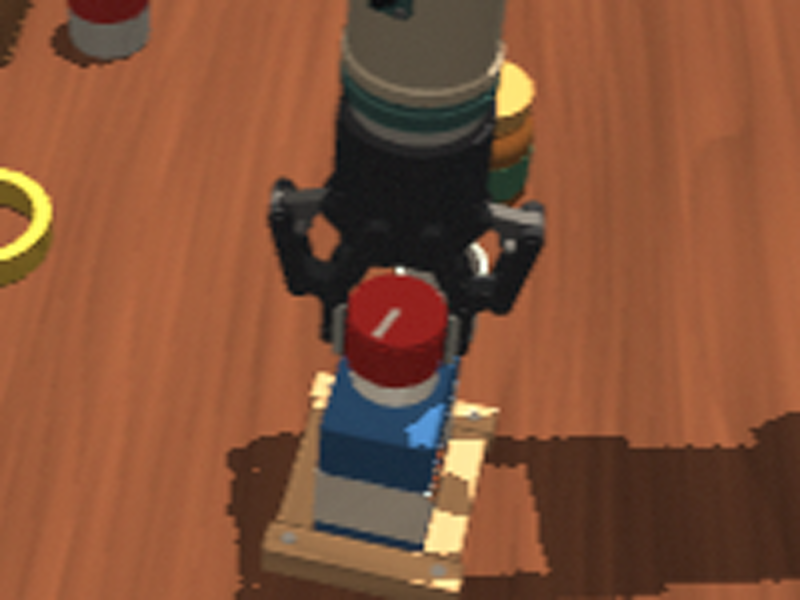

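The cap's stripe now points from (397,312) to (377,334) in the crop, i.e. it has turned with the gripper by about 70°; the cup stands behind. Lift straight up.

>>> jog_arm --deltas '[0,0,0,0,0,2,0.3,0,0,0,0,0,5,0.3,0,0,0,0,0,9,0.3,0,0,0,0,0,13,0.3,0,0,0,0,0,17,0.3,0,0,0,0,0,17,0.3]'

```text
clock: 14.0
position: [0.5129, 0.1652, 0.1538]
ee_rot: [-0.001, 0.706, 0.708, -0.0]
contact_force: [-1.0, 2.0, 1.2]
width: 0.0507
gripper_force: 62.7
```

No downward pull: the cap is free. Continue the lift.

>>> jog_arm --deltas '[0,0,0,0,0,5,0.3,0,0,0,0,0,12,0.3,0,0,0,0,0,20,0.3,0,0,0,0,0,28,0.3,0,0,0,0,0,37,0.3,0,0,0,0,0,46,0.3,0,0,0,0,0,54,0.3,0,0,0,0,0,59,0.3,0,0,0,0,0,61,0.3,0,0,0,0,0,61,0.3,0,0,0,0,0,61,0.3,0,0,0,0,0,61,0.3,0,0,0,0,0,61,0.3]'

```text
clock: 15.3
position: [0.5134, 0.165, 0.2146]
ee_rot: [-0.0, 0.706, 0.708, -0.0]
contact_force: [-1.1, -0.6, 0.3]
width: 0.0508
gripper_force: 62.5
```

```bash
python3 - <<'E'
from h import *
s=manip.get_state(); print(s["position"],s["ee_rot"],s["contact_force"],s["width"],s["qd"])
im=imaging.get_image("side"); cv2.imwrite("pics/s3.png",cv2.resize(im[130:390,200:500],None,fx=2.3,fy=2.3,interpolation=2))
E
```

```text
[0.51343124 0.16502987 0.21455431] [-1.93956688e-04  7.06181310e-01  7.08030953e-01 -2.99571609e-04] [-1.05635435 -0.64009961  0.30218008] 0.05075188493351135 [-0.00083907 -0.00133797 -0.00055319 -0.0001627   0.00021013  0.00025806]
```

View pics/s3.png

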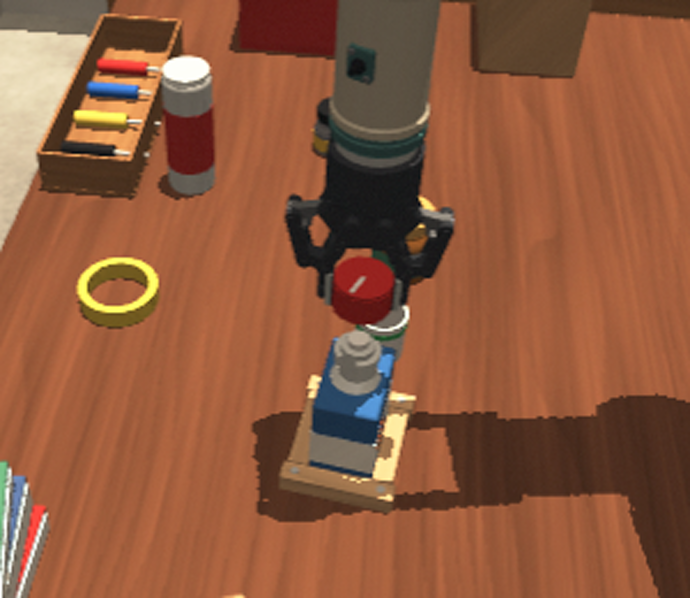

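The side view shows the cap level in the gripper at (363,290), clear above the bare grey neck at (357,345), with the cup standing upright behind it at (385,325). Handing in.

```bash
python3 -c "
from rig import manip
print(manip.sign_off())"
```

```text
the job is handed in; nothing more can be done
None
```

The job is handed in, with no verdict shown: the cup stands released within about 3 mm of midway between tin and jar, and the twisted-off cap is held level about 5 cm above the tin's mouth.

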